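# Find the loose hold-down bolt on the microscope base and hold its cap open

## Robot

A 6-joint arm with a two-finger parallel gripper is mounted at the origin on the work surface. World frame = base frame: x ahead of the robot, y to its left, z up, the work surface at z = 0. Lengths are in m, angles in rad, forces in N, time in s.
With the tool pointing down it reaches from about 0.375 to 0.9 m from the base axis. Payload 3.1 kg.
Tool frame: the origin (TCP) lies between the finger pads; the fingertips stand manip.finger_overhang ahead of it and the grasp point (between the pads) lies 5 mm behind it (manip.finger_overhang is the distance from the TCP to the fingertips, in m); z points along the fingers, y is the line along which they close (so a half turn about z gives the same grasp; the last joint's range is limited). The gripper opens to 85 mm and grips with 20 to 120 N. Pads are 22 mm wide; open, the fingers measure 114 mm over their backs; the gripper's body (76 mm by 85 mm) begins 54 mm behind the grasp point. The pads swing forward as they close: fully open they stand 13 mm farther back than shut.
Start: joints at [-1.484, 0.527, 1.433, -0, 1.181, -0.178], TCP at [0.164, -0.603, 0.245] pointing down, gripper open.
Joint ranges: [-3.08, 3.08], [-0.75, 2.2], [0.22, 2.44], [-1.43, 4.57], [0, 2.65], [-2.85, 2.85]. Speed limits (rad/s): [2.79, 2.79, 3.14, 3.14, 3.14, 3.14].

## Interface

Orientations are given as a unit quaternion [x, y, z, w].
In Python, from station import manip gives the robot as it stands.
- The arm moves only by the tool drive_tool, never from a script. Its argument "plan" is a list of rows, each a list of 7 numbers: the shift along the tool's x, y, z in m, then the turn, a rotation vector about the tool's x, y, z in degrees, then the opening, from -1 (shut) to 1 (fully open). In form: [[x, y, z, wx, wy, wz, gripper], ...]. A call has 1 to 10 rows; each row shifts and turns the commanded pose from where the row before left it, along the tool's axes as they then stand; what a row does not reach is not made up. A row lasts 1/10 s, in which the tool goes at most 50 mm and 8.59 degrees, less where a joint would pass 70% of its speed; a pose out of reach is approached as far as the arm can. A call is refused whole if a number of a shift passes 0.05 or a number of a turn 8.59, either way. A call with a gripper value outside its range is refused whole. The fingers move at their own pace and stop on an object; "newtons" is the grip in N (left out, the last holds). Time passes only in rows, so rows that do not move let the fingers close. It gives the time, the measured TCP pose, the force, the opening and the grip force at its end, in the units of the state.
- manip.sense(): the state, without advancing time (a new reading comes with each control period).
- manip.snapshot(name): name is "scene" or "top"; returns a dict with "image" (384x512x3 uint8, red, green, blue), "z_map" (384x512 float32, m along the optical axis (not along the pixel's ray), 0 where there is no reading), "fov_y" (degrees; the focal length in pixels is half the picture's height over the tangent of half this angle, whatever the lens; pixels are square), "cx", "cy" (the principal point, pixels), "k1" (the pictures are not rectified: a ray, as slopes to the right and down, at radius r is drawn at 1 + k1 r^2 times it, then the intrinsics apply), "extrinsics" (4x4, takes a point from camera to world coordinates). Camera axes: x right, y up, looking along -z (the intrinsics and any distortion apply to the point x, -y, -z); pixel columns grow to the right and rows downward; lengths in m; the calibration is good to about 2 mm. A picture is of the moment at which its call begins.
- manip.sign_off(): hands the job in; it is judged then, once.
The state is a dict: "t": time; "q": joint angles; "qd": joint speeds; "tau": joint torques, N m; "tcp_pos": TCP position; "tool_rot": TCP orientation; "force": force on the tool from outside, world axes, zero at the start; "ft_torque": the same for the moment, N m; "finger_gap": opening from 0.0 (shut) to 1.0 (fully open); "gripper_force": force on a finger pad.
Only numpy, scipy, OpenCV 4.12 (cv2) and the standard library are available. Lean on these libraries where they do the work, as an engineer would, in place of code of your own. Each camera call takes 0.05 s, during which the arm holds its last target. There are 200 camera calls.

## Task

Before work on the microscope's levelling base, push the red sprung cut-off plunger all the way down once and let it up again; then tap the steel bolt heads, without hitting hard, until you find the loose one: it sinks into its block and stays down, while the tight ones stand firm. Lift the blue cap of that station by its tab to about 45 degrees or more and finish while still holding it open, so that a colleague can reach the shim screw under it. Leave the other two caps shut and the things lying around where they are.

Things in the scene. Friction and masses are not known exactly. Their poses are not given: they have to be found in the camera images.
- base: fixed grey plate 170 x 370 x 12 mm (its x, y, z) on the bench, origin centre of underside, x away from the robot, y to the left. On it a row along y of three alike aluminium blocks (left, middle, right stations, 120 mm apart, 130 x 66 mm, tops 57 mm above the bench), each with a blue hinged cap on its near part and a steel bolt head on its far part
- bolt_left (a joint): how far the left station's bolt has sunk into its block, m: 0 at the start (all three look alike), at most 0.008. Two bolts are tight and give less than 1 mm when pressed with 5 to 20 N; the loose one slides down the full 8 mm under a push of about 3 N and stays down
- bolt_left_head (a point): centre of the flat top of the left bolt's round steel head, 26 mm across, 12 mm thick; the top starts 79 mm above the bench (22 mm above its block) and the head is 45 mm from the cap's tab along the base's x
- cap_left (a joint): opening angle of the left station's cap, rad: 0 shut, 1.3 fully open; a light spring and its weight (under 2 N at the tab in all) shut it when let go. The far edge of the cap swings up and towards the robot
- cap_left_tab (a point): grip point in the left cap's upright blue tab: 10 mm thick along y (pinch from above, fingers closing along the base's y), 20 mm along x; top 12 mm above, cap plate (70 x 50 x 6 mm) 23 mm below this point, which is 88 mm above the bench when shut. Hinge axis along the base's y, 55 mm nearer in base x and 26 mm below it when shut. The tab can pivot between the pads of an upright gripper
- bolt_middle (a joint): how far the middle station's bolt has sunk into its block, m: 0 at the start (all three look alike), at most 0.008. Two bolts are tight and give less than 1 mm when pressed with 5 to 20 N; the loose one slides down the full 8 mm under a push of about 3 N and stays down
- bolt_middle_head (a point): centre of the flat top of the middle bolt's round steel head, 26 mm across, 12 mm thick; the top starts 79 mm above the bench (22 mm above its block) and the head is 45 mm from the cap's tab along the base's x
- cap_middle (a joint): opening angle of the middle station's cap, rad: 0 shut, 1.3 fully open; a light spring and its weight (under 2 N at the tab in all) shut it when let go. The far edge of the cap swings up and towards the robot
- cap_middle_tab (a point): grip point in the middle cap's upright blue tab: 10 mm thick along y (pinch from above, fingers closing along the base's y), 20 mm along x; top 12 mm above, cap plate (70 x 50 x 6 mm) 23 mm below this point, which is 88 mm above the bench when shut. Hinge axis along the base's y, 55 mm nearer in base x and 26 mm below it when shut. The tab can pivot between the pads of an upright gripper
- bolt_right (a joint): how far the right station's bolt has sunk into its block, m: 0 at the start (all three look alike), at most 0.008. Two bolts are tight and give less than 1 mm when pressed with 5 to 20 N; the loose one slides down the full 8 mm under a push of about 3 N and stays down
- bolt_right_head (a point): centre of the flat top of the right bolt's round steel head, 26 mm across, 12 mm thick; the top starts 79 mm above the bench (22 mm above its block) and the head is 45 mm from the cap's tab along the base's x
- cap_right (a joint): opening angle of the right station's cap, rad: 0 shut, 1.3 fully open; a light spring and its weight (under 2 N at the tab in all) shut it when let go. The far edge of the cap swings up and towards the robot
- cap_right_tab (a point): grip point in the right cap's upright blue tab: 10 mm thick along y (pinch from above, fingers closing along the base's y), 20 mm along x; top 12 mm above, cap plate (70 x 50 x 6 mm) 23 mm below this point, which is 88 mm above the bench when shut. Hinge axis along the base's y, 55 mm nearer in base x and 26 mm below it when shut. The tab can pivot between the pads of an upright gripper
- plunger (a joint): stroke of the cut-off plunger, m: 0 up, 0.012 fully down; a spring needing 8 N at full stroke pushes it back up when let go
- plunger_top (a point): centre of the top of the red round plunger, 32 mm across, pressed straight down into its yellow housing, which is fixed to the bench to the right of the base
- slide_box: loose blue slide box, 60 x 85 x 32 mm (bystander; origin at the centre of its underside)
- beaker: loose clear beaker, 66 mm across, 85 mm high (bystander; origin at the centre of its underside)
- wrench: loose steel wrench lying flat, 140 mm long (bystander; origin at the centre of its underside)
- reagent: loose amber bottle, 56 mm across, 120 mm high (bystander; origin at the centre of its underside)
- washer: loose brass washer, 28 mm across, 4 mm thick, lying on the base's deck between the left and middle stations (bystander; origin at the centre of its underside)
- vial: loose small glass vial, 24 mm across, 50 mm high, standing just behind the base (bystander; origin at the centre of its underside)
- petri: loose closed clear petri dish, 84 mm across, 16 mm high (bystander; origin at the centre of its underside)
Not all that is in view belongs to the job. What is meant by the part that bears plunger is not black or white, and is the larger of those in its own colour.

How it is judged:
On the way, in this order (a step that is already met when the one before it is completed fails the run):
1. the cut-off plunger is pushed fully down (value of joint plunger above 0.0105 m), for 0.1 s.
2. the plunger is let up and a tapped bolt has sunk: the loose one is found (value of joint plunger below 0.003 m and value of joint any of bolt_left, bolt_middle, bolt_right above 0.005 m), for 0.1 s.
At the end, for the whole second after the job is handed in: the cap whose bolt has sunk over 5 mm is open over 0.6 rad (34 deg), still (under 0.1 rad/s) and held by the fingers (over 0.4 N); the other caps are shut (under 0.1 rad), their bolts sunk under 3 mm; the plunger is up (under 3 mm); bystanders within 30 mm of their start (((value of joint bolt_left above 0.005 m and value of joint cap_left above 0.6 rad and velocity of joint cap_left between -0.1 and 0.1 rad/s and contact force between the fingers and cap_left above 0.4 N and value of joint each of cap_middle, cap_right below 0.1 rad and value of joint each of bolt_middle, bolt_right below 0.003 m) or (value of joint bolt_middle above 0.005 m and value of joint cap_middle above 0.6 rad and velocity of joint cap_middle between -0.1 and 0.1 rad/s and contact force between the fingers and cap_middle above 0.4 N and value of joint each of cap_left, cap_right below 0.1 rad and value of joint each of bolt_left, bolt_right below 0.003 m) or (value of joint bolt_right above 0.005 m and value of joint cap_right above 0.6 rad and velocity of joint cap_right between -0.1 and 0.1 rad/s and contact force between the fingers and cap_right above 0.4 N and value of joint each of cap_left, cap_middle below 0.1 rad and value of joint each of bolt_left, bolt_middle below 0.003 m)) and value of joint plunger below 0.003 m and distance of each of slide_box, beaker, wrench, reagent, washer, vial, petri from where it was at the start of the episode below 0.03 m); the arm keeps its last pose, push and grip.
It fails at once if a cap is lifted although its bolt has not been found loose ((value of joint cap_left above 0.3 rad and value of joint bolt_left below 0.003 m) or (value of joint cap_middle above 0.3 rad and value of joint bolt_middle below 0.003 m) or (value of joint cap_right above 0.3 rad and value of joint bolt_right below 0.003 m)).
It fails at once if a bolt is hit hard (over 60 N) (contact force between any of the fingers, the arm and bolt_left above 60 N or contact force between any of the fingers, the arm and bolt_middle above 60 N or contact force between any of the fingers, the arm and bolt_right above 60 N).
It fails at once if a bystander is disturbed (moved over 30 mm) (not (distance of each of slide_box, beaker, wrench, reagent, washer, vial, petri from where it was at the start of the episode below 0.03 m)).
It also fails if it takes over 48 s, if anything falls off the work surface, if the arm or the gripper's body presses on something with over 40 N, if the wrist force passes 120 N, or if a joint passes its speed limit or range.

## Working session

There is one attempt and no reset: what is moved stays moved. The work goes in short steps, Python scripts to look and compute and a tool call to move; the robot and the scene stay as the last step left them, time stands still between calls to the robot, and variables do not carry over. Pictures are saved under pics/ and viewed, at most 10 in all, crops included, and the job is handed in when it is done.

Besides the shell and the picture viewer there is one more tool, called after ">>>" as a command line: name --pt "numbers of a row" for each row, then --argument value for the rest. drive_tool: Moves the arm, as the interface text tells. Its arguments: {"type":"object","properties":{"plan":{"type":"array"},"newtons":{"type":"number"}},"required":["plan"]}

```bash
mkdir -p pics; ls
cat > h.py <<'E'
import numpy as np, cv2
from station import manip
def snap(n): return manip.snapshot(n)
def K(s):
    f=s["image"].shape[0]/2/np.tan(np.radians(s["fov_y"])/2)
    return np.array([[f,0,s["cx"]],[0,f,s["cy"]],[0,0,1.]]),np.array([s["k1"],0,0,0,0.])
def ray(s,px):
    k,d=K(s)
    u=cv2.undistortPoints(np.array(px,float).reshape(-1,1,2),k,d).reshape(-1,2)
    E=np.array(s["extrinsics"]); v=np.c_[u[:,0],-u[:,1],-np.ones(len(u))]
    return E[:3,3],v@E[:3,:3].T
def onplane(s,px,z):
    o,v=ray(s,px); return o+v*((z-o[2])/v[:,2])[:,None]
def bydepth(s,px):
    o,v=ray(s,px); d=np.array([s["z_map"][int(round(p[1])),int(round(p[0]))] for p in np.reshape(px,(-1,2))])
    return o+v*d[:,None]
def cloud(s):
    h,w=s["z_map"].shape; g=np.stack(np.meshgrid(np.arange(w),np.arange(h)),-1).reshape(-1,2)
    o,v=ray(s,g); return (o+v*s["z_map"].reshape(-1,1)).reshape(h,w,3)
def save(n,im,sc=1):
    cv2.imwrite("pics/"+n,cv2.resize(im[...,::-1],None,fx=sc,fy=sc,interpolation=cv2.INTER_CUBIC))
E
python3 - <<'E'
from h import *
print(manip.finger_overhang); print(manip.sense())
for n in("scene","top"):
    s=snap(n); save(n+"1.png",s["image"],1.5); np.save(n+"1.npy",s,allow_pickle=True)
    print(n,s["fov_y"],s["cx"],s["cy"],s["k1"],np.round(s["extrinsics"],3).tolist())
E
```

```text
pics
0.014
{'t': 0.0, 'q': array([-1.48450718e+00,  5.28470785e-01,  1.43391229e+00,  1.86009769e-05,
        1.18139072e+00, -1.78445405e-01]), 'qd': array([ 6.49198781e-04,  1.29862581e-03, -1.23696048e-04,  3.40974822e-04,
        6.56157459e-04, -1.73162994e-06]), 'tau': array([-4.94553242e-04, -4.42356992e+01, -1.78024596e+01, -1.54453073e-04,
        8.41315807e-03,  1.49485612e-05]), 'tcp_pos': array([ 0.16353905, -0.60251162,  0.24432757]), 'tool_rot': array([ 9.91252113e-01,  1.31977491e-01,  5.88249699e-05, -1.08901857e-03]), 'force': array([0.35200423, 0.45431485, 1.0151969 ]), 'ft_torque': array([ 0.01009023, -0.05374606,  0.00430259]), 'gripper_force': 0.0, 'finger_gap': 1.0012352207234858}
scene 47.27824294978332 258.47622696994455 190.12398049269973 -0.037500623311984074 [[0.295, -0.542, 0.787, 1.458], [0.955, 0.166, -0.244, -0.288], [0.002, 0.824, 0.567, 0.753], [0.0, 0.0, 0.0, 1.0]]
top 44.03029152179038 250.83700117418144 194.92506312112118 -0.18588833863482698 [[0.006, 0.992, -0.125, 0.346], [-1.0, 0.009, 0.022, 0.002], [0.023, 0.125, 0.992, 1.329], [0.0, 0.0, 0.0, 1.0]]
```

View pics/scene1.png

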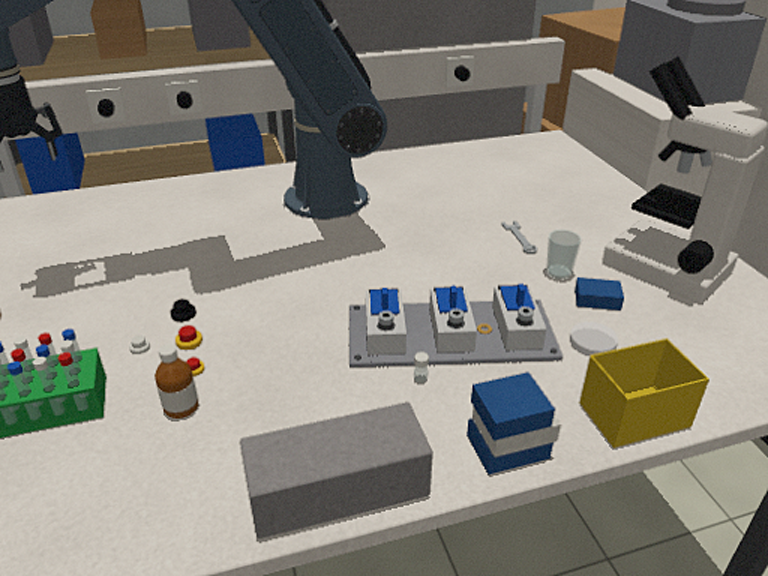

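View pics/top1.png

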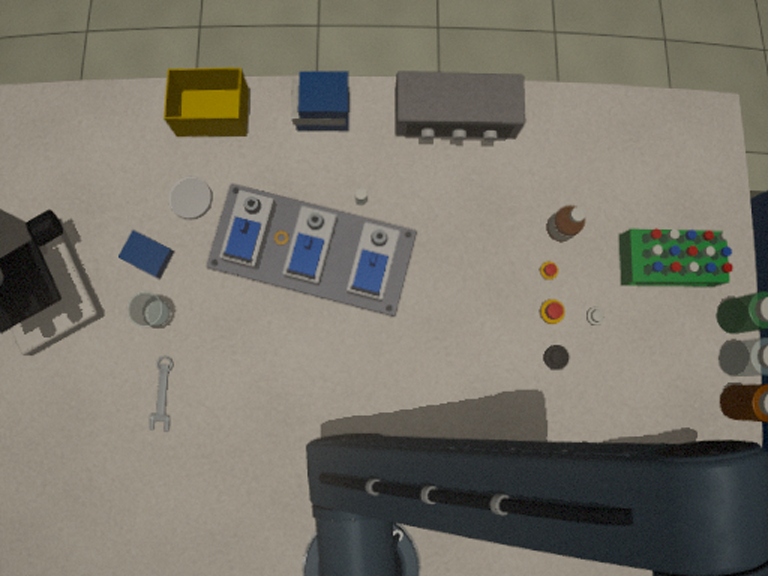

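Candidates for the plunger, as pixels in the 1.5x top view:
- Large red in yellow at (553,311), which is (189,335) in scene.
- Small red in yellow at (549,270).
- Black knob at (556,357).
- White knob at (595,316).
- Red tube caps in the green rack.

The larger red one fits the description. The three blue-capped stations are at top (243,240), (305,255) and (370,272), with bolt heads at (252,204), (315,220) and (379,237).

Run:
```python
from h import *
S={n:np.load(n+"1.npy",allow_pickle=True).item() for n in("scene","top")}
def comps(m,a=6):
    n,l,st,c=cv2.connectedComponentsWithStats(m.astype(np.uint8)); return [(l==i) for i in range(1,n) if st[i,4]>=a]
redc={}
for n,s in S.items():
    im=s["image"].astype(int); C=cloud(s); h=cv2.cvtColor(s["image"],cv2.COLOR_RGB2HSV).astype(int)
    red=((h[...,0]<6)|(h[...,0]>173))&(h[...,1]>150)&(h[...,2]>90)
    for c in comps(red):
        yx=np.argwhere(c); p=C[c]; print(n,"red px",yx.mean(0)[::-1].round(1),len(yx),"bbox",np.ptp(yx,axis=0)[::-1],"xyz",np.median(p,0).round(4))
    blue=(h[...,0]>100)&(h[...,0]<128)&(h[...,1]>120)
    z=C[...,2]; reg=(C[...,0]>.4)&(C[...,0]<.85)&(abs(C[...,1])<.35)
    for nm,m in(("tabtop",blue&reg&(z>.09)&(z<.11)),("bolt",~blue&reg&(z>.073)&(z<.086)),("plate",blue&reg&(z>.055)&(z<.073)),("grey",reg&(z>.006)&(z<.018))):
        for c in comps(m,8 if nm!="grey" else 800):
            yx=np.argwhere(c);p=C[c]; (r,_,_)=cv2.minAreaRect(p[:,:2].astype(np.float32)*1000),0,0
            print(n,nm,"px",yx.mean(0)[::-1].round(1),len(yx),"med",np.median(p,0).round(4),"mean",p.mean(0).round(4),"rect",np.round(r[0],1),np.round(r[1],1),round(r[2],1))
s=S["top"]; save("crop1.png",s["image"][165:250,330:420],6)
```

```text
scene red px [124.3 221.4] 82 bbox [10 10] xyz [ 0.4862 -0.3593  0.0264]
scene red px [ 29.1 225.3] 37 bbox [6 7] xyz [ 0.5567 -0.5636  0.1163]
scene red px [ 11.4 236. ] 45 bbox [7 8] xyz [ 0.5867 -0.5983  0.1168]
scene red px [ 42.7 238.9] 57 bbox [7 8] xyz [ 0.6165 -0.5285  0.1164]
scene red px [128.3 241.5] 42 bbox [8 7] xyz [ 0.5659 -0.3548  0.0213]
scene tabtop px [301.9 193.7] 27 med [0.5992 0.0975 0.0969] mean [0.5967 0.0975 0.0966] rect [594.8  98.2] [ 9.4 21.4] 80.5
scene tabtop px [347.2 192.8] 29 med [0.6284 0.2129 0.0966] mean [0.6269 0.2131 0.096 ] rect [624.8 214.3] [ 9.8 23. ] 79.2
scene tabtop px [256.3 195.2] 26 med [ 0.5706 -0.0188  0.0973] mean [ 0.569  -0.0184  0.097 ] rect [566.  -16.9] [ 7.8 23.3] 73.1
scene tabtop px [333.1 255.2] 222 med [0.8415 0.0699 0.1052] mean [0.8416 0.0713 0.1047] rect [841.1  74.7] [87.8 17.6] 89.9
scene bolt px [350.4 208.3] 65 med [0.6706 0.203  0.0782] mean [0.6693 0.2033 0.0777] rect [668.  204.4] [23.1 27.5] 64.7
scene bolt px [303.7 209.6] 63 med [0.6399 0.0857 0.0782] mean [0.6394 0.0865 0.0779] rect [638.1  86.6] [23.2 27.3] 6
[... 2388 characters left out ...]
 0.0878 0.0787] mean [0.634  0.0869 0.0788] rect [634.5  86.6] [24.  19.2] 0.1
top bolt px [252.2 156.6] 74 med [ 0.607  -0.0281  0.0786] mean [ 0.6076 -0.0286  0.0787] rect [608.1 -28.4] [24.9 23.4] 37.8
top plate px [161.4 159.6] 368 med [0.5996 0.2186 0.0642] mean [0.6003 0.218  0.0643] rect [603.5 217.7] [47.8 68.3] 75.4
top plate px [203.7 170.2] 386 med [0.5718 0.1032 0.0643] mean [0.572  0.102  0.0643] rect [575.2 102.1] [46.9 68. ] 75.2
top plate px [246.5 181.1] 383 med [ 0.5428 -0.0126  0.0646] mean [ 0.5431 -0.0141  0.0646] rect [544.9 -14.4] [46.1 66.5] 75.7
top grey px [209.9 168.8] 3802 med [0.5811 0.0709 0.0115] mean [0.586  0.0891 0.0116] rect [594.9  96.3] [369.4 172.6] 75.7
```

View pics/crop1.png

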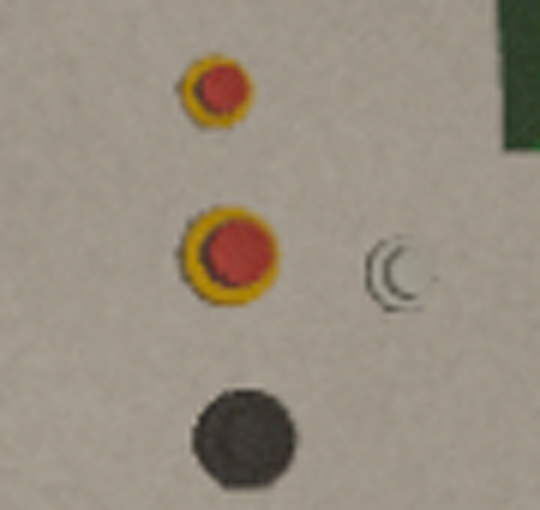

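The crop confirms the choice: the larger red button in a yellow ring, at top pixel (369,207), with the smaller twin above it and the black and white decoys beside it. The plunger is at about (0.481,-0.360) and the base yaw is about -14.5°.

>>> drive_tool --pt "0.037 -0.0151 0 0 0 0 -1" --pt "0.037 -0.0151 0 0 0 0 -1" --pt "0.037 -0.0151 0 0 0 0 -1" --pt "0.037 -0.0151 0 0 0 0 -1" --pt "0.037 -0.0151 0 0 0 0 -1" --pt "0.037 -0.0151 0 0 0 0 -1" --pt "0.037 -0.0151 0 0 0 0 -1" --pt "0.037 -0.0151 0 0 0 0 -1" --pt "0.037 -0.0151 0 0 0 0 -1" --pt "0.037 -0.0151 0 0 0 0 -1"

```text
t: 1.1
tcp_pos: [0.4821, -0.3592, 0.2449]
tool_rot: [0.991, 0.132, -0.0, -0.0]
force: [0.5, -0.6, -0.4]
finger_gap: 0.001
gripper_force: 0.0
```

>>> drive_tool --pt "0 0 0.03 0 0 7.4 -1" --pt "0 0 0.03 0 0 7.4 -1" --pt "0 0 0.03 0 0 7.4 -1" --pt "0 0 0.03 0 0 7.4 -1" --pt "0 0 0.02 0 0 0 -1" --pt "0 0 0.02 0 0 0 -1" --pt "0 0 0 0 0 0 -1"

```text
t: 1.8
tcp_pos: [0.4795, -0.3588, 0.0822]
tool_rot: [0.992, -0.126, -0.003, -0.002]
force: [-0.1, 0.2, -0.1]
finger_gap: -0.001
gripper_force: 0.0
```

```bash
cat > to.py <<'E'
import sys
from h import *
from scipy.spatial.transform import Rotation as R
def to(x,y,z):
    s=manip.sense(); r=R.from_quat(s["tool_rot"]); 
    print("t",round(s["t"],2),"tcp",s["tcp_pos"].round(4),"F",s["force"].round(2),"gap",round(s["finger_gap"],3),"grip",round(s["gripper_force"],2))
    m=r.as_matrix(); print("tool x yaw",np.degrees(np.arctan2(m[1,0],m[0,0])).round(2),"z",m[:,2].round(3),"delta tool",r.inv().apply(np.array([x,y,z])-s["tcp_pos"]).round(4))
if __name__=="__main__": to(*map(float,sys.argv[1:4]))
E
python3 to.py .481 -.360 .05
```

```text
t 1.8 tcp [ 0.4795 -0.3588  0.0822] F [-0.14  0.2  -0.12] gap -0.001 grip 0.0
tool x yaw -14.43 z [-0.005  0.005 -1.   ] delta tool [0.002  0.0009 0.0322]
```

>>> drive_tool --pt "0.001 0.001 0.015 0 0 0 -1" --pt "0 0 0.015 0 0 0 -1" --pt "0 0 0.006 0 0 0 -1" --pt "0 0 0.004 0 0 0 -1" --pt "0 0 0.004 0 0 0 -1" --pt "0 0 0 0 0 0 -1"

```text
t: 2.4
tcp_pos: [0.482, -0.3619, 0.0414]
tool_rot: [0.992, -0.126, 0.0, 0.0]
force: [-1.1, 1.1, 2.2]
finger_gap: 0.001
gripper_force: 1.3
```

>>> drive_tool --pt "0 0 0.003 0 0 0 -1" --pt "0 0 0.003 0 0 0 -1" --pt "0 0 0.003 0 0 0 -1" --pt "0 0 0 0 0 0 -1"

```text
t: 2.8
tcp_pos: [0.4821, -0.362, 0.0327]
tool_rot: [0.992, -0.126, 0.0, 0.0]
force: [-1.3, 1.0, 5.6]
finger_gap: 0.002
gripper_force: 3.3
```

>>> drive_tool --pt "0 0 0.002 0 0 0 -1" --pt "0 0 0.002 0 0 0 -1" --pt "0 0 0.002 0 0 0 -1" --pt "0 0 0 0 0 0 -1"

```text
t: 3.2
tcp_pos: [0.4822, -0.3621, 0.0299]
tool_rot: [0.992, -0.125, 0.0, 0.001]
force: [-4.1, 3.6, 23.6]
finger_gap: 0.006
gripper_force: 11.9
```

>>> drive_tool --pt "0 0 0 0 0 0 -1" --pt "0 0 0 0 0 0 -1" --pt "0 0 -0.02 0 0 0 -1" --pt "0 0 -0.03 0 0 0 -1" --pt "0 0 -0.04 0 0 0 -1" --pt "0 0 -0.04 0 0 0 -1" --pt "0 0 0 0 0 0 -1"

```text
t: 3.9
tcp_pos: [0.4848, -0.3648, 0.1619]
tool_rot: [0.992, -0.125, 0.005, 0.004]
force: [0.9, -0.8, -0.7]
finger_gap: -0.001
gripper_force: 0.0
```

>>> drive_tool --pt "0.0039 -0.0354 0 0 0 0 -1" --pt "0.0039 -0.0354 0 0 0 0 -1" --pt "0.0039 -0.0354 0 0 0 0 -1" --pt "0.0039 -0.0354 0 0 0 0 -1" --pt "0.0039 -0.0354 0 0 0 0 -1" --pt "0.0039 -0.0354 0 0 0 0 -1" --pt "0.0039 -0.0354 0 0 0 0 -1" --pt "0.0039 -0.0354 0 0 0 0 -1" --pt "0.0039 -0.0354 0 0 0 0 -1" --pt "0.0039 -0.0354 0 0 0 0 -1"

```text
t: 4.9
tcp_pos: [0.6079, -0.0272, 0.1552]
tool_rot: [0.992, -0.126, -0.0, -0.0]
force: [1.3, -0.5, -0.7]
finger_gap: 0.001
gripper_force: 0.0
```

>>> drive_tool --pt "0 0 0 0 0 0 -1" --pt "0 0 0 0 0 0 -1"

```text
t: 5.1
tcp_pos: [0.6076, -0.0279, 0.1553]
tool_rot: [0.992, -0.125, -0.001, 0.0]
force: [0.8, -0.6, 0.5]
finger_gap: -0.001
gripper_force: 0.0
```

```bash
python3 to.py .608 -.0287 .105
python3 - <<'E'
from h import *
s=snap("scene"); C=cloud(s); h=cv2.cvtColor(s["image"],cv2.COLOR_RGB2HSV).astype(int)
m=((h[...,0]<6)|(h[...,0]>173))&(h[...,1]>150)&(h[...,2]>90); m[:,:110]=0; m[:,140:]=0;m[232:]=0
print(m.sum(),np.median(C[m],0))
E
```

```text
t 5.1 tcp [ 0.6076 -0.0279  0.1553] F [ 0.79 -0.63  0.51] gap -0.001 grip 0.0
tool x yaw -14.3 z [-0.001 -0.    -1.   ] delta tool [0.0007 0.0007 0.0503]
88 [ 0.48796901 -0.35930444  0.02637158]
```

>>> drive_tool --pt "0 0 0.02 0 0 0 -1" --pt "0 0 0.02 0 0 0 -1" --pt "0 0 0.012 0 0 0 -1" --pt "0 0 0.004 0 0 0 -1" --pt "0 0 0.003 0 0 0 -1" --pt "0 0 0.002 0 0 0 -1" --pt "0 0 0 0 0 0 -1"

```text
t: 5.85
tcp_pos: [0.6082, -0.0289, 0.0957]
tool_rot: [0.992, -0.126, 0.0, 0.0]
force: [0.2, 0.2, 0.5]
finger_gap: 0.001
gripper_force: 0.0
```

>>> drive_tool --pt "0 0 0.002 0 0 0 -1" --pt "0 0 0.001 0 0 0 -1" --pt "0 0 0.001 0 0 0 -1" --pt "0 0 0.001 0 0 0 -1" --pt "0 0 0 0 0 0 -1"

```text
t: 6.35
tcp_pos: [0.6083, -0.0287, 0.0926]
tool_rot: [0.992, -0.125, 0.001, 0.0]
force: [-3.0, 0.7, 11.4]
finger_gap: -0.004
gripper_force: 5.9
```

>>> drive_tool --pt "0 0 -0.015 0 0 0 -1" --pt "0 0 -0.015 0 0 0 -1" --pt "0 -0.03 0 0 0 0 -1" --pt "0 -0.03 0 0 0 0 -1" --pt "-0.001 -0.03 0 0 0 0 -1" --pt "0 -0.029 0 0 0 0 -1" --pt "0 0 0.015 0 0 0 -1" --pt "0 0 0.01 0 0 0 -1" --pt "0 0 0 0 0 0 -1"

```text
t: 7.25
tcp_pos: [0.6349, 0.0861, 0.0935]
tool_rot: [0.992, -0.126, -0.002, 0.0]
force: [-0.8, 0.5, -0.3]
finger_gap: 0.002
gripper_force: 0.0
```

```bash
python3 to.py .636 .087 .093
```

```text
t 7.25 tcp [0.6349 0.0861 0.0935] F [-0.78  0.54 -0.27] gap 0.002 grip 0.0
tool x yaw -14.46 z [-0.004 -0.    -1.   ] delta tool [ 0.0008 -0.0012  0.0005]
```

>>> drive_tool --pt "0.001 -0.001 0.001 0 0 0 -1" --pt "0 0 0.001 0 0 0 -1" --pt "0 0 0.001 0 0 0 -1" --pt "0 0 0 0 0 0 -1"

```text
t: 7.65
tcp_pos: [0.638, 0.087, 0.0926]
tool_rot: [0.992, -0.126, 0.0, -0.0]
force: [0.2, 0.3, 0.4]
finger_gap: 0.005
gripper_force: 0.1
```

>>> drive_tool --pt "0 0 0.001 0 0 0 -1" --pt "0 0 0.001 0 0 0 -1" --pt "0 0 0.001 0 0 0 -1" --pt "0 0 0 0 0 0 -1"

```text
t: 8.05
tcp_pos: [0.6379, 0.0875, 0.0893]
tool_rot: [0.992, -0.126, 0.0, -0.0]
force: [0.7, -0.1, 1.0]
finger_gap: 0.002
gripper_force: 0.4
```

The middle bolt is giving way with almost no force, so I'll keep pushing to the end of its travel.

>>> drive_tool --pt "0 0 0.002 0 0 0 -1" --pt "0 0 0.002 0 0 0 -1" --pt "0 0 0.001 0 0 0 -1" --pt "0 0 0.001 0 0 0 -1" --pt "0 0 0 0 0 0 -1"

```text
t: 8.55
tcp_pos: [0.638, 0.0875, 0.085]
tool_rot: [0.992, -0.125, 0.0, 0.0]
force: [-2.3, -1.1, 10.7]
finger_gap: -0.001
gripper_force: 5.2
```

>>> drive_tool --pt "0 0 -0.02 0 0 0 -1" --pt "0 0 -0.03 0 0 0 -1" --pt "0 0 -0.03 0 0 0 0" --pt "-0.04 0 -0.02 0 0 0 0" --pt "-0.04 0 0 0 0 0 0" --pt "-0.04 0 0 0 0 0 0" --pt "0 0 0 0 0 0 0"

```text
t: 9.25
tcp_pos: [0.5136, 0.119, 0.1824]
tool_rot: [0.992, -0.125, -0.005, 0.0]
force: [-0.2, -0.1, -0.1]
finger_gap: 0.497
gripper_force: 0.0
```

```bash
python3 - <<'E'
from h import *
for n in("scene","top"):
    s=snap(n); C=cloud(s); h=cv2.cvtColor(s["image"],cv2.COLOR_RGB2HSV).astype(int)
    blue=(h[...,0]>100)&(h[...,0]<128)&(h[...,1]>120)
    for b in((.608,-.0287),(.637,.0872),(.6665,.203)):
        m=(np.hypot(C[...,0]-b[0],C[...,1]-b[1])<.009)&(C[...,2]<.12); print(n,"bolt",m.sum(),np.median(C[m],0).round(4))
    for b in((.5645,-.0175),(.593,.0985),(.623,.214)):
        m=blue&(np.hypot(C[...,0]-b[0],C[...,1]-b[1])<.025)&(C[...,2]>.085)&(C[...,2]<.12)
        r=cv2.minAreaRect(C[m][:,:2].astype(np.float32)*1000) if m.sum()>3 else 0
        print(n,"tab",m.sum(),C[m].mean(0).round(4),np.sort(C[m][:,2])[-3:] if m.sum() else 0,r)
    save(n+"2.png",s["image"][70:250,110:390] if n=="top" else s["image"][150:260,200:400],2.5)
E
python3 to.py .593 .0985 .084
```

```text
scene bolt 44 [ 0.6095 -0.0294  0.0772]
scene bolt 21 [0.6394 0.0858 0.0709]
scene bolt 39 [0.669  0.2031 0.0779]
scene tab 31 [ 0.5698 -0.0183  0.0951] [0.10110596 0.10138566 0.10220002] ((566.098388671875, -16.978229522705078), (7.812928199768066, 18.892108917236328), 73.09403228759766)
scene tab 37 [0.5978 0.0971 0.0941] [0.09937399 0.09938079 0.09994254] ((595.1447143554688, 98.17276000976562), (9.523763656616211, 19.433271408081055), 82.51444244384766)
scene tab 36 [0.6272 0.213  0.0943] [0.10047139 0.10071571 0.10236944] ((625.6341552734375, 214.15994262695312), (9.704453468322754, 18.998397827148438), 73.88028717041016)
top bolt 36 [ 0.6076 -0.0281  0.0785]
top bolt 9 [0.6379 0.0829 0.0699]
top bolt 34 [0.666  0.2028 0.079 ]
top tab 28 [ 0.5627 -0.0176  0.0985] [0.1026999  0.10397144 0.1053797 ] ((562.6409301757812, -17.709339141845703), (9.44792366027832, 16.82868003845215), 77.03394317626953)
top tab 0 [nan nan nan] 0 0
top tab 0 [nan nan nan] 0 0
t 9.35 tcp [0.5208 0.1179 0.1833] F [ 0.63  0.1  -0.17] gap 0.501 grip 0.0
tool x yaw -14.38 z [-0.  0. -1.] delta tool [0.0748 0.0009 0.0993]<stdin>:10: RuntimeWarning: Mean of empty slice.
  ret = um.true_divide(
```

View pics/scene2.png

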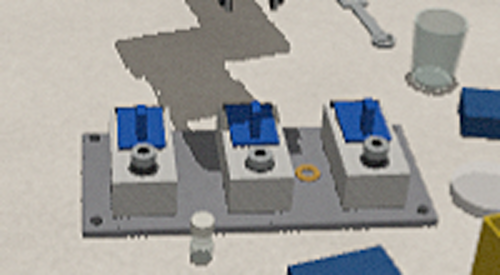

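The picture shows the middle bolt (crop 260,157) sunk, with its top at 0.071 m. The other two stand at 0.078 m, and all caps are shut. Next I'll grasp the middle tab.

>>> drive_tool --pt "0.04 0.001 0 0 0 0 0" --pt "0.035 0 0 0 0 0 0" --pt "0 0 0 0 0 0 0" --pt "0 0 0.03 0 0 0 0" --pt "0 0 0.03 0 0 0 0" --pt "0 0 0.02 0 0 0 0" --pt "0 0 0.012 0 0 0 0" --pt "0 0 0.005 0 0 0 0" --pt "0 0 0 0 0 0 0"

```text
t: 10.25
tcp_pos: [0.5942, 0.0977, 0.0859]
tool_rot: [0.992, -0.126, -0.0, -0.0]
force: [0.2, 0.2, -0.4]
finger_gap: 0.5
gripper_force: 0.0
```

```bash
python3 to.py .5935 .0982 .085
```

```text
t 10.25 tcp [0.5942 0.0977 0.0859] F [ 0.2   0.16 -0.42] gap 0.5 grip 0.0
tool x yaw -14.44 z [-0.  0. -1.] delta tool [-0.0008 -0.0003  0.0009]
```

>>> drive_tool --pt "0 0 0 0 0 0 -1" --pt "0 0 0 0 0 0 -1" --pt "0 0 0 0 0 0 -1" --pt "0 0 0 0 0 0 -1" --pt "0 0 0 0 0 0 -1" --newtons 25

```text
t: 10.75
tcp_pos: [0.5948, 0.0977, 0.0873]
tool_rot: [0.992, -0.126, 0.001, -0.0]
force: [1.0, -0.6, 3.8]
finger_gap: 0.106
gripper_force: 28.7
```

>>> drive_tool --pt "-0.0036 0 -0.006 0 0 0 -1" --pt "-0.0039 0 -0.0052 0 0 0 -1" --pt "-0.0045 0 -0.0048 0 0 0 -1" --pt "-0.005 0 -0.0043 0 0 0 -1" --pt "0 0 0 0 0 0 -1"

```text
t: 11.25
tcp_pos: [0.5777, 0.1021, 0.1077]
tool_rot: [0.992, -0.125, 0.001, -0.0]
force: [4.1, -1.0, 2.0]
finger_gap: 0.112
gripper_force: 27.6
```

>>> drive_tool --pt "-0.0053 0 -0.0038 0 0 0 -1" --pt "-0.0058 0 -0.0032 0 0 0 -1" --pt "-0.006 0 -0.0025 0 0 0 -1" --pt "-0.0063 0 -0.0019 0 0 0 -1" --pt "-0.0042 0 -0.0009 0 0 0 -1" --pt "0 0 0 0 0 0 -1" --pt "0 0 0 0 0 0 -1"

```text
t: 11.95
tcp_pos: [0.5518, 0.1087, 0.12]
tool_rot: [0.992, -0.126, 0.001, -0.0]
force: [3.6, -1.1, 5.7]
finger_gap: 0.108
gripper_force: 27.7
```

```bash
python3 to.py .594 .098 .085
python3 - <<'E'
from h import *
s=snap("scene"); C=cloud(s); h=cv2.cvtColor(s["image"],cv2.COLOR_RGB2HSV).astype(int)
blue=(h[...,0]>100)&(h[...,0]<128)&(h[...,1]>120)
d=C-np.array([.594,.098,0]); bx=d[...,0]*.968-d[...,1]*.25; by=d[...,0]*.25+d[...,1]*.968
m=blue&(abs(by)<.03)&(bx>-.13)&(bx<.03)&(C[...,2]>.055)&(C[...,2]<.2)
print(m.sum()); P=np.c_[bx[m],C[...,2][m]]; print("line angle",[np.degrees(np.arctan2(*cv2.fitLine(P.astype(np.float32),cv2.DIST_HUBER,0,.001,.001).ravel()[[1,0]]))], P.min(0),P.max(0))
save("scene3.png",s["image"][100:260,180:420],3)
E
```

```text
t 11.95 tcp [0.5518 0.1087 0.12  ] F [ 3.57 -1.13  5.67] gap 0.108 grip 27.65
tool x yaw -14.43 z [ 0.002 -0.    -1.   ] delta tool [ 0.0435 -0.0001  0.0351]
200
line angle [np.float32(55.7364)] [-0.05083719  0.05524152] [-0.00193747  0.19995345]
```

View pics/scene3.png

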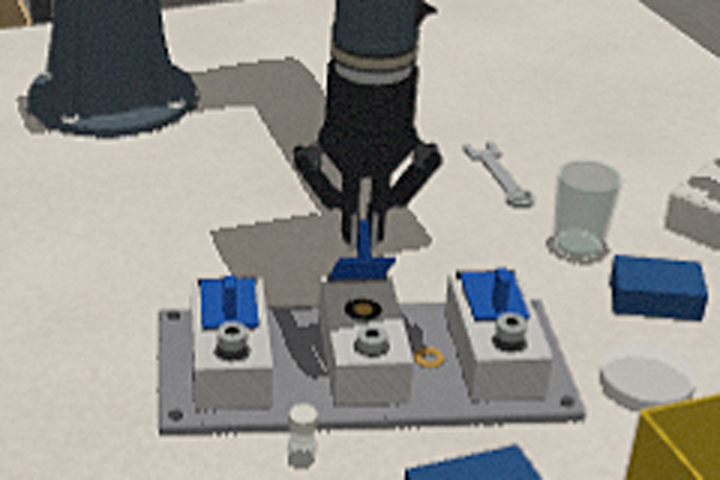

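The middle cap stands open at about 50° in the gripper, with the shim hole visible at crop (363,308). The other caps are shut and the bystanders haven't moved.

>>> drive_tool --pt "0 0 0 0 0 0 -1" --pt "0 0 0 0 0 0 -1" --pt "0 0 0 0 0 0 -1" --pt "0 0 0 0 0 0 -1" --pt "0 0 0 0 0 0 -1"

```text
t: 12.5
tcp_pos: [0.5518, 0.1087, 0.1199]
tool_rot: [0.992, -0.126, 0.001, -0.0]
force: [4.0, -0.1, 6.0]
finger_gap: 0.111
gripper_force: 27.7
```

```bash
python3 -c "
from station import manip
s=manip.sense();print(s['tcp_pos'],s['force'],s['gripper_force'],s['finger_gap']);print(manip.sign_off())"
```

```text
[0.55181474 0.10871962 0.1199396 ] [ 4.00900718 -0.12318987  6.01758156] 27.721161246299744 0.1113667293726456
the job is handed in; nothing more can be done
None
```

I pressed the plunger fully down and let it up, found the middle bolt loose (it sank 8 mm; the right one stood firm and the left was not tapped), and handed the job in holding the middle cap open at about 50°; sign-off returned no verdict.

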